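Load and start the egg cooker

ROBOT

A 7-joint arm with a two-finger parallel gripper is mounted at the origin on a cart in front of the work surface, level with it; the furniture and walls round the work are solid. World frame = base frame: x ahead of the robot, y to its left, z up, the work surface at z = 0. Lengths are in m, angles in rad, forces in N, time in s.
With the tool pointing down it reaches from about 0.425 to 0.875 m from the base axis. Payload 4.7 kg.
Tool frame: the origin (TCP) lies between the finger pads; the fingertips stand 17 mm ahead of it and the grasp point (between the pads) lies 2 mm behind it; z points along the fingers, y is the line along which they close (so a half turn about z gives the same grasp; the last joint's range is limited). The gripper opens to 85 mm and grips with 20 to 120 N. Pads are 22 mm wide; open, the fingers measure 114 mm over their backs; the gripper's body (76 mm by 85 mm) begins 54 mm behind the grasp point. The pads swing forward as they close: fully open they stand 13 mm farther back than shut.
Start: joints at [1.148, 0.321, -0.07, 1.45, 0.023, 1.371, -0.057], TCP at [0.275, -0.589, 0.248] pointing down, gripper open.
Joint ranges: [-2.86, 2.86], [-0.3, 2.09], [-1.38, 1.24], [0.06, 2.45], [-1.56, 4.7], [0.09, 2.05], [-2.69, 2.69]. Speed limits (rad/s): [2.57, 2.57, 3.14, 3.14, 3.14, 3.14, 3.14].

INTERFACE

Orientations are given as a rotation vector (axis times angle).
In Python, from station import robot gives the robot as it stands. Calls block until the motion is done:
- robot.goto(position, orientation): joint-space move of the TCP to a pose.
- robot.move_l(position, rot=None, velocity=0.15): straight line of the TCP; rot=None keeps the orientation; velocity is the mean speed in m/s.
- robot.move_joints(angles): joint-space move.
- robot.grip(opening, f_grip=None): finger opening in m; f_grip is the grip in N (None keeps the last); returns when the fingers have stopped.
- robot.pause(seconds).
- robot.ik(position, orientation): joint angles nearest the present ones, or None.
- robot.get_image(name): name is "side" or "top"; returns a dict with "frame" (400x640x3 uint8, red, green, blue), "z_map" (400x640 float32, m along the optical axis (not along the pixel's ray), 0 where there is no reading), "fx", "fy", "cx", "cy" (pixels), "dist_coeffs" ([k1, k2, p1, p2, k3] as OpenCV has them; the pictures are not rectified), "R" (3x3) and "t" (3): a world point X has camera coordinates R X + t. Camera axes: x right, y down, z forward; pixel columns grow to the right and rows downward; lengths in m; the calibration is good to about 2 mm. A picture is of the moment at which its call begins.
A pose or a line that the arm cannot do raises robot.Unreachable and nothing moves.
- robot.finish_job(): hands the job in; it is judged then, once.
Readings, each from a call of its own:
- robot.get_t(): time.
- robot.get_joint_pos(): joint angles.
- robot.get_joint_vel(): joint speeds.
- robot.get_joint_torque(): joint torques, N m.
- robot.get_position(): TCP position.
- robot.get_ee_rot(): TCP orientation.
- robot.get_wrist_force(): force on the tool from outside, world axes, zero at the start.
- robot.get_moment(): the same for the moment, N m.
- robot.get_grip_width(): finger opening in m.
- robot.get_gripper_force(): force on a finger pad.
Only numpy, scipy, OpenCV 4.12 (cv2) and the standard library are available. Lean on these libraries where they do the work, as an engineer would, in place of code of your own. Each camera call takes 0.05 s, during which the arm holds its last target. There are 200 camera calls.

TASK

Get the breakfast eggs on: lift the steel cover off the egg cooker's two pins and lay it on the cork mat, then take every egg from the pulp tray and stand it upright, pointed end down and blunt end up, in a wire ring of the cooker's rack, one egg to a ring. Seat the cover back on its pins, fully down, and only then press the start button fully down. Handle the eggs gently, drop none on the worktop, and leave the salt shaker where it stands.

Things in the scene. Friction and masses are not known exactly. Their poses are not given: they have to be found in the camera images.
- cooker: White plastic egg cooker, fixed. Round housing, diameter 208, flat rim 52 high; inside it a sunken pan (z 35) and a wire rack of five rings. Origin: on the worktop at the housing's centre. The -x side has a control apron (to x = -158, 84 wide, 40 high). On the y axis, at y = +108 and -108, stand two pointed steel locating pins (diameter 7, 14.5 above the rim) on ears flush with the rim.
- seat (a point): Point on the cooker's axis level with the rim (52 above the worktop): where the cover's origin is when the cover is seated. Axes as the cooker's.
- cup0 (a point): Place 0 of the rack: where the origin of an egg is when it is seated upright, pointed end down, 74 above the worktop. The wire ring that carries it lies 19 below this point (55 above the worktop): inside diameter 35, 3.2 wire. Places lie on a circle of radius 58 about the cooker's axis, 68 apart; place 0 is nearest the button, the rest follow anticlockwise from above.
- cup1 (a point): Place 1 of the rack: where the origin of an egg is when it is seated upright, pointed end down, 74 above the worktop. The wire ring that carries it lies 19 below this point (55 above the worktop): inside diameter 35, 3.2 wire. Places lie on a circle of radius 58 about the cooker's axis, 68 apart; place 0 is nearest the button, the rest follow anticlockwise from above.
- cup2 (a point): Place 2 of the rack: where the origin of an egg is when it is seated upright, pointed end down, 74 above the worktop. The wire ring that carries it lies 19 below this point (55 above the worktop): inside diameter 35, 3.2 wire. Places lie on a circle of radius 58 about the cooker's axis, 68 apart; place 0 is nearest the button, the rest follow anticlockwise from above.
- cup3 (a point): Place 3 of the rack: where the origin of an egg is when it is seated upright, pointed end down, 74 above the worktop. The wire ring that carries it lies 19 below this point (55 above the worktop): inside diameter 35, 3.2 wire. Places lie on a circle of radius 58 about the cooker's axis, 68 apart; place 0 is nearest the button, the rest follow anticlockwise from above.
- cup4 (a point): Place 4 of the rack: where the origin of an egg is when it is seated upright, pointed end down, 74 above the worktop. The wire ring that carries it lies 19 below this point (55 above the worktop): inside diameter 35, 3.2 wire. Places lie on a circle of radius 58 about the cooker's axis, 68 apart; place 0 is nearest the button, the rest follow anticlockwise from above.
- start (a joint): Travel of the start button, a black round button (diameter 26) in a grey collar on top of the apron, 134 from the cooker's axis on its -x side: 0 up, 0.006 fully pressed down; spring return, about 4 N; pressed counts from 0.004.
- start_top (a point): Centre of the top face of the start button, 62 above the worktop when up.
- cover: Loose cover: round steel shell open below, diameter 189, 58 high, 0.22 to 0.37 kg. At its lower edge two ears (4 thick) at y = +108 and -108 with 11 holes that drop over the pins; either way round fits. Origin: centre of the lower edge, z up. On top a black upright fin handle, 58 long along the cover's x, 16 thick along y, from 58 to 89 above the origin. Starts seated on the cooker.
- cover_handle (a point): Centre of the fin handle, 76 above the cover's origin.
- mat: Round cork mat, diameter 250, 6 thick, fixed, on one side of the cooker (left or right). Origin: centre of its underside.
- tray: Square tray of grey-brown moulded pulp, 184 x 184, fixed, on the other side of the cooker. 3 x 3 pockets 44 square between ridges 12 wide and 22 high, pitch 56, pocket floor at 4. It is made for bigger eggs, so the eggs lean in their pockets by 0.4 to 0.6 rad, each its own way. Origin: centre of its underside.
- egg_a: Brown hen's egg, 58 long, diameter 44 at the girth, 60 g; may be absent (3 to 5 of the five are there). Origin: on its axis at the widest girth, 33 from the pointed end, 25 from the blunt end; z points to the blunt end. Starts leaning in a tray pocket, pointed end down, girth about 34 above the worktop. Cracks if squeezed or struck with more than 150 N.
- egg_b: Brown hen's egg, 58 long, diameter 44 at the girth, 60 g; may be absent (3 to 5 of the five are there). Origin: on its axis at the widest girth, 33 from the pointed end, 25 from the blunt end; z points to the blunt end. Starts leaning in a tray pocket, pointed end down, girth about 34 above the worktop. Cracks if squeezed or struck with more than 150 N.
- egg_c: Brown hen's egg, 58 long, diameter 44 at the girth, 60 g; may be absent (3 to 5 of the five are there). Origin: on its axis at the widest girth, 33 from the pointed end, 25 from the blunt end; z points to the blunt end. Starts leaning in a tray pocket, pointed end down, girth about 34 above the worktop. Cracks if squeezed or struck with more than 150 N.
- egg_d: Brown hen's egg, 58 long, diameter 44 at the girth, 60 g; may be absent (3 to 5 of the five are there). Origin: on its axis at the widest girth, 33 from the pointed end, 25 from the blunt end; z points to the blunt end. Starts leaning in a tray pocket, pointed end down, girth about 34 above the worktop. Cracks if squeezed or struck with more than 150 N.
- egg_e: Brown hen's egg, 58 long, diameter 44 at the girth, 60 g; may be absent (3 to 5 of the five are there). Origin: on its axis at the widest girth, 33 from the pointed end, 25 from the blunt end; z points to the blunt end. Starts leaning in a tray pocket, pointed end down, girth about 34 above the worktop. Cracks if squeezed or struck with more than 150 N.
- salt_shaker: Bystander: glass salt shaker, 44 diameter, 90 high, loose. Origin: centre of its underside.
There are look-alikes about, which are no part of the job. What is shaped like the egg_e but purple or yellow is not meant.

How it is judged:
On the way, in this order (a step that is already met when the one before it is completed fails the run):
1. the cover is lifted off and lies on the cork mat, let go (horizontal distance between cover and mat below 0.05 m and z of cover in the frame of mat below 0.012 m and angle between cover's own z axis and vertical below 0.1 rad and contact force between the fingers and cover below 0.2 N), for 0.2 s.
2. with the cover off, every egg stands upright in a ring of the rack, let go ((distance between egg_a and cup0 below 0.01 m or distance between egg_a and cup1 below 0.01 m or distance between egg_a and cup2 below 0.01 m or distance between egg_a and cup3 below 0.01 m or distance between egg_a and cup4 below 0.01 m) and angle between each of egg_a, egg_b, egg_c, egg_d, egg_e's own z axis and vertical below 0.3 rad and (distance between egg_b and cup0 below 0.01 m or distance between egg_b and cup1 below 0.01 m or distance between egg_b and cup2 below 0.01 m or distance between egg_b and cup3 below 0.01 m or distance between egg_b and cup4 below 0.01 m) and (distance between egg_c and cup0 below 0.01 m or distance between egg_c and cup1 below 0.01 m or distance between egg_c and cup2 below 0.01 m or distance between egg_c and cup3 below 0.01 m or distance between egg_c and cup4 below 0.01 m) and (distance between egg_d and cup0 below 0.01 m or distance between egg_d and cup1 below 0.01 m or distance between egg_d and cup2 below 0.01 m or distance between egg_d and cup3 below 0.01 m or distance between egg_d and cup4 below 0.01 m) and (distance between egg_e and cup0 below 0.01 m or distance between egg_e and cup1 below 0.01 m or distance between egg_e and cup2 below 0.01 m or distance between egg_e and cup3 below 0.01 m or distance between egg_e and cup4 below 0.01 m) and horizontal distance between cover and seat above 0.08 m and contact force between the fingers and egg_a below 0.2 N and contact force between the fingers and egg_b below 0.2 N and contact force between the fingers and egg_c below 0.2 N and contact force between the fingers and egg_d below 0.2 N and contact force between the fingers and egg_e below 0.2 N), for 0.3 s.
3. the cover is seated on its pins over the standing eggs, let go (horizontal distance between cover and seat below 0.005 m and z of cover in the frame of seat below 0.003 m and angle between cover's own z axis and vertical below 0.03 rad and angle between the y axis of cover and the y axis of cooker, either way round below 0.06 rad and (distance between egg_a and cup0 below 0.01 m or distance between egg_a and cup1 below 0.01 m or distance between egg_a and cup2 below 0.01 m or distance between egg_a and cup3 below 0.01 m or distance between egg_a and cup4 below 0.01 m) and angle between each of egg_a, egg_b, egg_c, egg_d, egg_e's own z axis and vertical below 0.3 rad and (distance between egg_b and cup0 below 0.01 m or distance between egg_b and cup1 below 0.01 m or distance between egg_b and cup2 below 0.01 m or distance between egg_b and cup3 below 0.01 m or distance between egg_b and cup4 below 0.01 m) and (distance between egg_c and cup0 below 0.01 m or distance between egg_c and cup1 below 0.01 m or distance between egg_c and cup2 below 0.01 m or distance between egg_c and cup3 below 0.01 m or distance between egg_c and cup4 below 0.01 m) and (distance between egg_d and cup0 below 0.01 m or distance between egg_d and cup1 below 0.01 m or distance between egg_d and cup2 below 0.01 m or distance between egg_d and cup3 below 0.01 m or distance between egg_d and cup4 below 0.01 m) and (distance between egg_e and cup0 below 0.01 m or distance between egg_e and cup1 below 0.01 m or distance between egg_e and cup2 below 0.01 m or distance between egg_e and cup3 below 0.01 m or distance between egg_e and cup4 below 0.01 m) and contact force between the fingers and cover below 0.2 N), for 0.3 s.
4. the start button is pressed down with the cover seated (value of joint start above 0.004 m and horizontal distance between cover and seat below 0.005 m and z of cover in the frame of seat below 0.003 m and angle between cover's own z axis and vertical below 0.03 rad and angle between the y axis of cover and the y axis of cooker, either way round below 0.06 rad), for 0.05 s.
At the end, for the whole second after the job is handed in: Every egg stands in a wire ring (its origin within 10 mm of the ring's seated place), blunt end up, within 0.30 rad of upright; the cover is seated on its pins (within 5 mm sideways, 3 mm in height, 0.03 rad level); the button is up; all at rest and let go ((distance between egg_a and cup0 below 0.01 m or distance between egg_a and cup1 below 0.01 m or distance between egg_a and cup2 below 0.01 m or distance between egg_a and cup3 below 0.01 m or distance between egg_a and cup4 below 0.01 m) and angle between each of egg_a, egg_b, egg_c, egg_d, egg_e's own z axis and vertical below 0.3 rad and (distance between egg_b and cup0 below 0.01 m or distance between egg_b and cup1 below 0.01 m or distance between egg_b and cup2 below 0.01 m or distance between egg_b and cup3 below 0.01 m or distance between egg_b and cup4 below 0.01 m) and (distance between egg_c and cup0 below 0.01 m or distance between egg_c and cup1 below 0.01 m or distance between egg_c and cup2 below 0.01 m or distance between egg_c and cup3 below 0.01 m or distance between egg_c and cup4 below 0.01 m) and (distance between egg_d and cup0 below 0.01 m or distance between egg_d and cup1 below 0.01 m or distance between egg_d and cup2 below 0.01 m or distance between egg_d and cup3 below 0.01 m or distance between egg_d and cup4 below 0.01 m) and (distance between egg_e and cup0 below 0.01 m or distance between egg_e and cup1 below 0.01 m or distance between egg_e and cup2 below 0.01 m or distance between egg_e and cup3 below 0.01 m or distance between egg_e and cup4 below 0.01 m) and horizontal distance between cover and seat below 0.005 m and z of cover in the frame of seat below 0.003 m and angle between cover's own z axis and vertical below 0.03 rad and angle between the y axis of cover and the y axis of cooker, either way round below 0.06 rad and value of joint start below 0.002 m and linear speed of each of cover, egg_a, egg_b, egg_c, egg_d, egg_e below 0.02 m/s); the robot touches nothing.
It fails at once if an egg falls to the worktop (height (world z) of any of egg_a, egg_b, egg_c, egg_d, egg_e below 0.0265 m).
It fails at once if an egg is cracked by more than 150 N (contact force between anything else and egg_a above 150 N or contact force between anything else and egg_b above 150 N or contact force between anything else and egg_c above 150 N or contact force between anything else and egg_d above 150 N or contact force between anything else and egg_e above 150 N).
It fails at once if the start button is pressed while the cover is not seated on the cooker (value of joint start above 0.004 m and (horizontal distance between cover and seat above 0.012 m or z of cover in the frame of seat above 0.01 m)).
It fails at once if the salt shaker is shifted by more than 30 mm (distance of salt_shaker from where it was at the start of the episode above 0.03 m).
Of egg_a, egg_b, egg_c, egg_d, egg_e only 3 to 5 are there at a start; the rules pass over those that are not, and their reading is None.
At some moment in a run one of cover may be knocked a few centimetres aside while the robot is not near it.
It also fails if it takes over 210 s, if anything falls off the work surface, if the arm or the gripper's body presses on something with over 40 N, if the wrist force passes 120 N, or if a joint passes its speed limit or range.

## Working session

There is one attempt and no reset: what is moved stays moved. The work goes in short steps, each a Python script; the robot and the scene stay as the last script left them, time stands still between calls to the robot, and variables do not carry over. Pictures are saved under pics/ and viewed, at most 14 in all, crops included, and the job is handed in when it is done.

```bash
ls; mkdir -p pics
cat > h.py <<'E'
import numpy as np, cv2
from station import robot
from scipy.spatial.transform import Rotation as Rn
def cloud(im):
    """world point of every pixel (400x640x3), nan where no depth"""
    K=np.array([[im['fx'],0,im['cx']],[0,im['fy'],im['cy']],[0,0,1]])
    u,v=np.meshgrid(np.arange(640.),np.arange(400.))
    n=cv2.undistortPoints(np.stack([u,v],-1).reshape(-1,1,2),K,np.array(im['dist_coeffs'])).reshape(400,640,2)
    z=np.where(im['z_map']>0,im['z_map'],np.nan)
    P=np.dstack([n[...,0]*z,n[...,1]*z,z])
    return (P-np.array(im['t']))@np.array(im['R'])
def project(im,X):
    K=np.array([[im['fx'],0,im['cx']],[0,im['fy'],im['cy']],[0,0,1]])
    return cv2.projectPoints(np.atleast_2d(np.array(X,float)),cv2.Rodrigues(np.array(im['R']))[0],np.array(im['t']),K,np.array(im['dist_coeffs']))[0].reshape(-1,2)
def save(im,f): cv2.imwrite('pics/'+f,im['frame'][...,::-1])
def down(yaw): # tool z down, tool y axis at angle yaw from world y... 
    return (Rn.from_euler('z',yaw)*Rn.from_euler('x',np.pi)).as_rotvec()
E
python3 - <<'E'
from h import *
for n in ('top','side'):
    im=robot.get_image(n); save(im,n+'0.png'); np.savez(n+'0.npz',**im)
    print(n,im['fx'],im['dist_coeffs'],-np.array(im['R']).T@im['t'],np.round(im['R'],2).tolist(), (im['z_map']>0).mean())
print(robot.get_ee_rot(),robot.get_position(),robot.get_t(),robot.get_wrist_force())
E
```

```text
pics
top 399.29382840630836 [-0.08544738  0.          0.          0.          0.        ] [ 0.16206753 -0.16126705  1.66417156] [[-0.01, -1.0, -0.01], [-0.98, 0.02, -0.2], [0.2, 0.01, -0.98]] 0.99615234375
side 488.77178716008524 [-0.08024469  0.          0.          0.          0.        ] [-0.69247307 -0.94304723  1.06856864] [[0.55, -0.84, -0.02], [-0.47, -0.29, -0.83], [0.69, 0.46, -0.55]] 0.99628125
[-3.06530412e+00 -6.80321326e-01  7.71394065e-04] [ 0.27471565 -0.58857706  0.24731053] 0.1 [0.10579785 0.71195741 0.67135498]
```

View pics/top0.png

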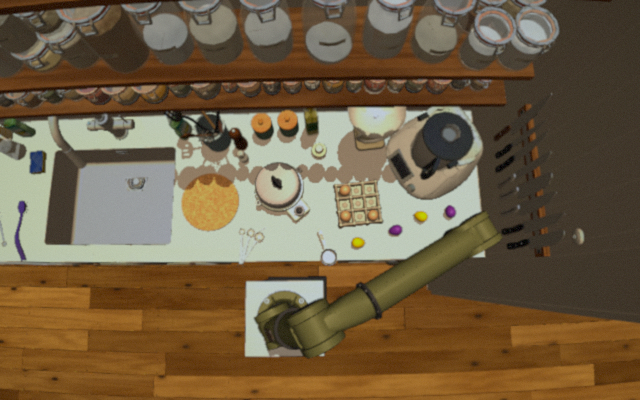

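View pics/side0.png

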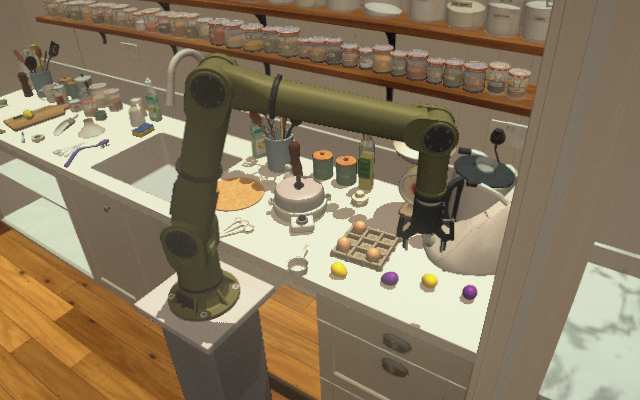

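The top view shows the mat at (210,202), the cooker with its cover at (280,190) and its button at (298,211). The tray is at (358,203) with about 3 eggs, and the purple and yellow look-alikes lie below it. I'll measure next.

Run:
```python
from h import *
a=np.load('top0.npz');b=np.load('side0.npz')
A=cv2.resize(a['frame'][140:260,170:410],None,fx=3.3,fy=3.3,interpolation=cv2.INTER_CUBIC)[...,::-1]
B=cv2.resize(b['frame'][170:290,240:420],None,fx=4.4,fy=4.4,interpolation=cv2.INTER_CUBIC)[...,::-1]
cv2.imwrite('pics/a1.png',A);cv2.imwrite('pics/b1.png',B)
Ct=cloud(a);Cs=cloud(b)
for nm,C,im in(('top',Ct,a),('side',Cs,b)):
    f=im['frame'].astype(int); hsv=cv2.cvtColor(im['frame'],cv2.COLOR_RGB2HSV)
    z=C[...,2]; reg=(C[...,0]>0.2)&(C[...,0]<0.85)&(C[...,1]>-.6)&(C[...,1]<.5)
    t=reg&(abs(z)<.02); print(nm,'table z',np.nanmedian(z[reg&(abs(z)<.03)]))
    # mat: orange
    m=reg&(hsv[...,0]>8)&(hsv[...,0]<22)&(hsv[...,1]>110)&(abs(z-.006)<.02)&(C[...,1]>0)
    p=C[m]; c,r=cv2.minEnclosingCircle(p[:,:2].astype(np.float32)); print('mat',p.mean(0),np.median(p,0),c,r,len(p))
    # cover: metal points height band
    for lo,hi in((.045,.06),(.095,.115),(.125,.16)):
        m=reg&(z>lo)&(z<hi)&(C[...,1]>-.2)&(C[...,1]<.02)&(C[...,0]>.25)&(C[...,0]<.72)
        p=C[m]
        if len(p): print('band',lo,hi,len(p),p.mean(0),p.min(0),p.max(0))
    # eggs: brown-orange
    m=reg&(z>.028)&(z<.09)&(C[...,1]<-.15)&(C[...,1]>-.45)
    m=(m&(hsv[...,1]>70)).astype(np.uint8)
    n,l,st,ce=cv2.connectedComponentsWithStats(m)
    for i in range(1,n):
        if st[i,4]>15:
            p=C[l==i]; print('blob',st[i].tolist(),p.mean(0).round(4),p.max(0).round(4),f[l==i].mean(0).round(),hsv[l==i].mean(0).round())
```

```text
top table z 0.0009036149897110623
mat [0.48874095 0.31695137 0.0061201 ] [0.48803868 0.31599308 0.00608406] (0.4782901108264923, 0.18101269006729126) 0.2657514810562134 2332
band 0.045 0.06 281 [ 0.51956837 -0.06829004  0.05192878] [ 0.39939784 -0.16443333  0.04501022] [0.71452758 0.01990791 0.05999948]
band 0.095 0.115 688 [ 0.53500098 -0.02066072  0.10732814] [ 0.44972509 -0.06924522  0.09528528] [0.62401766 0.01992823 0.1147419 ]
band 0.125 0.16 32 [0.52778633 0.0101563  0.13951373] [ 0.51421188 -0.00120901  0.13023539] [0.54739468 0.01963439 0.14748793]
blob [359, 138, 24, 5, 77] [ 0.7277 -0.3648  0.0687] [ 0.7355 -0.3185  0.0894] [104.  90.  70.] [ 18.  84. 104.]
blob [386, 142, 5, 11, 28] [ 0.6946 -0.4428  0.0568] [ 0.7178 -0.4359  0.0743] [149. 132. 106.] [ 18.  74. 149.]
blob [319, 149, 6, 8, 19] [ 0.6875 -0.1613  0.0326] [ 0.7006 -0.151   0.0445] [164. 163. 117.] [ 29.  77. 167.]
blob [339, 185, 12, 11, 95] [ 0.5175 -0.2535  0.0494] [ 0.5402 -0.2322  0.0617] [162. 122.  75.] [ 16. 137. 162.]
blob [340, 210, 11, 12, 96] [ 0.41   -0.2553  0.0496] [ 0.4362 -0.2337  0.0631] [166
[... 920 characters left out ...]
 25. 114. 106.]
blob [357, 193, 8, 5, 28] [ 0.6934 -0.1622  0.0405] [ 0.7138 -0.1503  0.0513] [165. 146. 111.] [ 19.  83. 165.]
blob [404, 193, 11, 9, 48] [ 0.73   -0.3502  0.0783] [ 0.7369 -0.3254  0.088 ] [137. 120.  91.] [ 19.  86. 137.]
blob [353, 221, 13, 12, 119] [ 0.5096 -0.2622  0.0459] [ 0.5321 -0.2379  0.0626] [184. 143.  99.] [ 15. 117. 184.]
blob [337, 236, 13, 14, 135] [ 0.4021 -0.2635  0.0454] [ 0.4251 -0.2373  0.0615] [195. 153. 107.] [ 16. 115. 195.]
blob [367, 248, 14, 13, 140] [ 0.4037 -0.3763  0.046 ] [ 0.4291 -0.3503  0.06  ] [188. 148. 103.] [ 16. 115. 188.]
blob [331, 262, 16, 12, 121] [ 0.2959 -0.3091  0.038 ] [ 0.3176 -0.2832  0.0496] [230. 211.  66.] [ 26. 181. 230.]
```

```bash
sleep 1
```

```text
(no output)
```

View pics/a1.png

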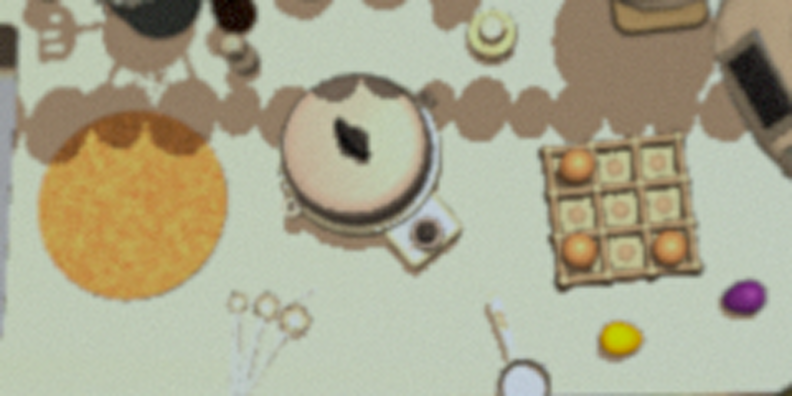

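View pics/b1.png

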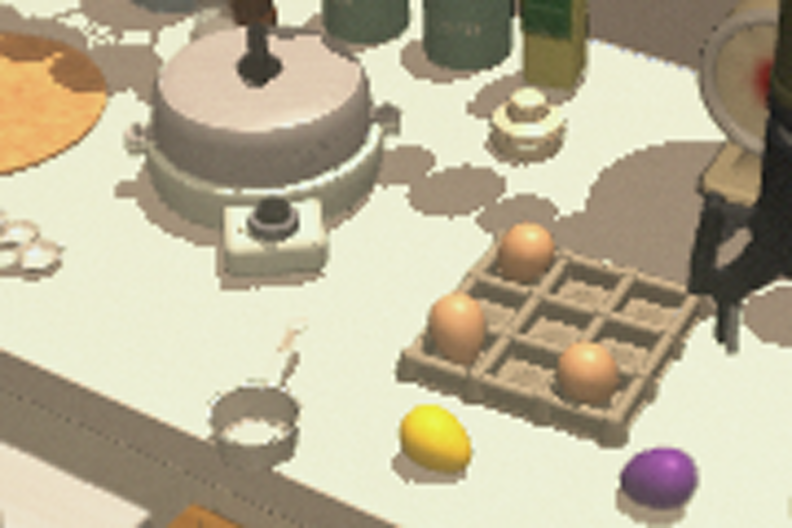

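Three real eggs are in the tray's far-left, near-left and near-right pockets; the yellow and purple eggs are decoys. The salt shaker looks to be at about (240,157). I'll fit the poses properly from both depth maps.

```bash
cat > fit.py <<'E'
from h import *
from scipy.optimize import least_squares
def load(n): return dict(np.load(n))
def circ(p,r0,c0): # axis x,y from wall points with known radius
    s=least_squares(lambda c:np.hypot(*(p[:,:2]-c).T)-r0,c0,loss='soft_l1',f_scale=.002)
    return s.x,np.median(abs(s.fun)),len(p)
def eggres(q,p):
    a=np.array([q[3],q[4],np.sqrt(max(0,1-q[3]**2-q[4]**2))])
    d=p-q[:3]; h=d@a; rho=np.linalg.norm(d-np.outer(h,a),axis=1)
    s=np.where(h>0,.025,.033); k=np.sqrt((rho/.022)**2+(h/s)**2)
    return (k-1)*np.linalg.norm(d,axis=1)/np.maximum(k,1e-6)
def fitegg(p,c0):
    best=None
    for t in ((0,0),(.4,0),(-.4,0),(0,.4),(0,-.4)):
        s=least_squares(eggres,[*c0,*t],args=(p,),loss='soft_l1',f_scale=.0015,bounds=([-2,-2,-2,-.69,-.69],[2,2,2,.69,.69]))
        if best is None or s.cost<best.cost: best=s
    return best.x,np.median(abs(best.fun))
E
cat > scene.py <<'E'
from fit import *
ims={n:load(n+'0.npz') for n in('top','side')}
E={}
for n,im in ims.items():
    C=cloud(im);z=C[...,2];hsv=cv2.cvtColor(im['frame'],cv2.COLOR_RGB2HSV)
    c=np.array([.53,.02])
    near=np.hypot(C[...,0]-c[0],C[...,1]-c[1])
    print(n)
    w=(z>.062)&(z<.1)&(near<.13)&(near>.075); print(' cover wall',circ(C[w],.0945,c))
    w=(z>.108)&(z<.114)&(near<.11); print(' cover top z',np.median(z[w]))
    w=(z>.012)&(z<.045)&(near<.125)&(near>.09)
    cc=circ(C[w],.104,c); print(' house wall',cc)
    h=(z>.120)&(z<.16)&(near<.06)&(hsv[...,2]<90); p=C[h]; print(' handle',len(p),p.mean(0),np.median(p,0),p.max(0))
    d=p[:,:2]-p[:,:2].mean(0); ev,V=np.linalg.eigh(d.T@d); print(' handle dir',np.arctan2(*V[::-1,1]),ev)
    b=(z>.055)&(z<.07)&(hsv[...,2]<110)&(abs(C[...,0]-.43)<.05)&(abs(C[...,1]+.07)<.05); p=C[b]; print(' button',len(p),p.mean(0),p.min(0),p.max(0))
    g=p.mean(0)[:2]-cc[0]; print('  dist',np.hypot(*g),'yaw',np.arctan2(-g[1],-g[0]))
    s=(z>.03)&(z<.12)&(abs(C[...,0]-.66)<.08)&(abs(C[...,1]-.14)<.08);print(' shaker?',s.sum(),C[s].mean(0),C[s].min(0),C[s].max(0))
    m=(hsv[...,0]>8)&(hsv[...,0]<22)&(hsv[...,1]>110)&(abs(z-.006)<.008)&(C[...,1]>.13)&(C[...,1]<.47)&(C[...,0]>.33)&(C[...,0]<.65)
    cn=cv2.minEnclosingCircle(C[m][:,:2].astype(np.float32)); print(' mat',cn,C[m][:,2].mean())
    for i,c0 in enumerate(([.517,-.255,.034],[.41,-.257,.034],[.41,-.368,.034])):
        m=(hsv[...,1]>85)&(hsv[...,0]<22)&(np.linalg.norm(C-(np.array(c0)+[0,0,.006]),axis=2)<.036)&(z>.027)
        E.setdefault(i,[]).append(C[m]); q,r=fitegg(C[m],c0); print(' egg',i,m.sum(),q.round(4),r)
for i in E:
    q,r=fitegg(np.vstack(E[i]),np.vstack(E[i]).mean(0)-[0,0,.01]); print('joint egg',i,q.round(4),r,'lean',np.arcsin(np.hypot(q[3],q[4])))
    p=E[i];print(len(p[0]))
E
python3 scene.py
```

```text
top
 cover wall (array([0.54074782, 0.021034  ]), np.float64(0.003228095840766998), 277)
 cover top z 0.11069291757687552
 house wall (array([0.53314704, 0.01359369]), np.float64(0.006181586156357069), 137)
 handle 52 [0.53479224 0.01773033 0.13906279] [0.5343242  0.01847003 0.13998493] [0.56162015 0.0364799  0.14748793]
 handle dir -2.444375105687811 [0.00096541 0.0120232 ]
 button 34 [ 0.43830383 -0.06090912  0.06010239] [ 0.42268993 -0.0748603   0.05542905] [ 0.46795219 -0.02156055  0.06643266]
  dist 0.12060639827314475 yaw 0.665859314709636
 shaker? 240 [0.6761371  0.15870869 0.07510054] [0.58054799 0.06017755 0.03010799] [0.73971087 0.21539228 0.11993191]
 mat ((0.48893994092941284, 0.3204011619091034), 0.1257346272468567) 0.0060353996613536545
 egg 0 90 [ 0.5198 -0.2553  0.0349  0.3214 -0.1856] 0.0012365052332989753
 egg 1 93 [ 0.4121 -0.2557  0.0345  0.5931  0.0952] 0.0014921069232454733
 egg 2 85 [ 0.4129 -0.3674  0.0335  0.1505 -0.5612] 0.0011629469832839657
side
 cover wall (array([0.54085843, 0.02014489]), np.float64(0.0024624556684610943), 503)
 cover top z 0.11062308456
[... 478 characters left out ...]
1723] [0.58109219 0.0699356  0.03060925] [0.73967159 0.20659216 0.11994532]
 mat ((0.4847341477870941, 0.3152085840702057), 0.12901021540164948) 0.006383662318418205
 egg 0 115 [ 0.5204 -0.2558  0.0352 -0.2929 -0.5448] 0.0014859685206318604
 egg 1 128 [ 0.4117 -0.2591  0.0337  0.066   0.3667] 0.0019273798121414055
 egg 2 135 [ 0.4143 -0.3701  0.0348 -0.6216  0.0409] 0.0014507785407519586
joint egg 0 [ 0.52   -0.2556  0.035  -0.0242 -0.4586] 0.0015635391010042534 lean 0.47712512760430015
90
joint egg 1 [ 0.4125 -0.2576  0.0346  0.2511  0.5368] 0.0017854421028670059 lean 0.6343182309587638
93
joint egg 2 [ 0.4141 -0.3698  0.0341 -0.5157  0.0671] 0.0015003043462882952 lean 0.5469358875110522
85
```

```bash
cat >> h.py <<'E'
def avg(n,k=8):
    ims=[robot.get_image(n) for _ in range(k)]
    im=dict(ims[0]); Z=np.array([i['z_map'] for i in ims]); Z[Z==0]=np.nan
    im['sd']=np.nanstd(Z,0); im['z_map']=np.nan_to_num(np.nanmedian(Z,0))
    im['frame']=np.mean([i['frame'] for i in ims],0).round().astype(np.uint8)
    return im
E
cat > m.py <<'E'
from fit import *
for n in('top','side'): np.savez(n+'1.npz',**avg(n))
E
python3 m.py
cat > scene2.py <<'E'
from fit import *
ims={n:load(n+'1.npz') for n in('top','side')}
D=[]
for n,im in ims.items():
    C=cloud(im);z=C[...,2];hsv=cv2.cvtColor(im['frame'],cv2.COLOR_RGB2HSV)
    print(n,'sd',np.nanmedian(im['sd']))
    zm=im['z_map']; edge=cv2.dilate(zm,np.ones((3,3)))-cv2.erode(zm,np.ones((3,3)))
    near=np.hypot(C[...,0]-.537,C[...,1]-.018)
    w=(z>.1075)&(z<.114)&(near<.12); print(' top disc',cv2.minEnclosingCircle(C[w][:,:2].astype(np.float32)),np.median(z[w]))
    w=(z>.065)&(z<.1)&(near<.12)&(near>.075)&(edge<.03); print(' wall',circ(C[w],.0945,[.537,.018]), [ (lo,circ(C[w&(z>lo)&(z<lo+.012)],.0945,[.537,.018])[0]) for lo in(.065,.077,.088)])
    w=(z>.01)&(z<.046)&(near<.125)&(near>.09)&(edge<.03);cc=circ(C[w],.104,[.537,.018]); print(' house',cc)
    h=(z>.134)&(z<.148)&(near<.045); p=C[h]; r=cv2.minAreaRect(p[:,:2].astype(np.float32)); print(' handle',len(p),p.mean(0),np.degrees(0),r)
    d=p[:,:2]-p[:,:2].mean(0); ev,V=np.linalg.eigh(d.T@d); print(' dir',np.arctan2(*V[::-1,1])%np.pi)
    b=(z>.055)&(z<.067)&(hsv[...,2]<110)&(abs(C[...,0]-.432)<.03)&(abs(C[...,1]+.072)<.03); p=C[b]; print(' button',len(p),p.mean(0),p.min(0),p.max(0))
    e=[]
    for i,c0 in enumerate(([.52,-.2556,.040],[.4125,-.2576,.04],[.414,-.369,.04])):
        m=(hsv[...,1]>85)&(hsv[...,0]<22)&(np.linalg.norm(C-c0,axis=2)<.034)&(z>.027)
        e.append(C[m])
    D.append(e)
def f(x):
    o=x[15:18]; return np.concatenate([eggres(x[5*i:5*i+5],D[k][i]+(k-.5)*o) for k in(0,1) for i in range(3)])
best=None
rng=np.random.default_rng(0)
for _ in range(25):
    x0=np.concatenate([np.r_[c,rng.uniform(-.45,.45,2)] for c in([.52,-.2556,.034],[.4125,-.2576,.034],[.414,-.369,.034])]+[np.zeros(3)])
    s=least_squares(f,x0,loss='soft_l1',f_scale=.001)
    if best is None or s.cost<best.cost:best=s
x=best.x; print('offset',x[15:].round(4),'med',np.median(abs(best.fun)))
cov=np.linalg.inv(best.jac.T@best.jac)*np.mean(best.fun**2)
for i in range(3):
    q=x[5*i:5*i+5]; print(q.round(4),'lean',np.arcsin(np.hypot(*q[3:])),'az',np.arctan2(q[4],q[3]),'sd',np.sqrt(np.diag(cov))[5*i:5*i+5].round(4))
np.save('eggs.npy',x[:15].reshape(3,5))
E
python3 scene2.py
```

```text
top sd 0.0029568488
 top disc ((0.5381968021392822, 0.017054876312613487), 0.0811101496219635) 0.10985548411254069
 wall (array([0.54326577, 0.0232743 ]), np.float64(0.0017915583918704514), 94) [(0.065, array([0.56277187, 0.11431743])), (0.077, array([0.54122985, 0.01843208])), (0.088, array([0.5436739 , 0.02292829]))]
 house (array([0.53343551, 0.0134187 ]), np.float64(0.0053573340605577585), 85)
 handle 55 [0.53768986 0.01906554 0.13949623] 0.0 ((0.5385510325431824, 0.019608311355113983), (0.05647553503513336, 0.015406398102641106), 39.85801315307617)
 dir 0.7186997862873552
 button 28 [ 0.43560741 -0.06560002  0.06115296] [ 0.42560166 -0.07486033  0.05888913] [ 0.44665844 -0.05430617  0.06362256]
side sd 0.0034107496
 top disc ((0.5340331792831421, 0.01705765351653099), 0.07962319999933243) 0.11031528717339203
 wall (array([0.54097617, 0.01976375]), np.float64(0.001646043656945595), 429) [(0.065, array([0.53976553, 0.01890535])), (0.077, array([0.54029872, 0.01934083])), (0.088, array([0.54324005, 0.02100506]))]
 house (array([0.53923747, 0.01821779]), np.float64(0.001176408506167008), 204)
 handle 39 [0.5341547  0.01471881 0.13948838] 0.0 ((0.5368111729621887, 0.01704336702823639), (0.05709119513630867, 0.014880501665174961), 36.43864440917969)
 dir 0.7024520657147861
 button 34 [ 0.43282241 -0.07062474  0.06026531] [ 0.42144677 -0.08017392  0.05502134] [ 0.44843508 -0.05944291  0.06470526]
offset [ 0.0004  0.0017 -0.0005] med 0.0006525889597111062
[ 0.5205 -0.2554  0.0347  0.0566 -0.3586] lean 0.3714790615679876 az -1.4142677286094063 sd [0.0002 0.0002 0.0002 0.0792 0.0734]
[ 0.4122 -0.2569  0.0342  0.2507  0.3473] lean 0.4426399086928135 az 0.9454737251915121 sd [0.0002 0.0002 0.0002 0.0575 0.0566]
[ 0.4142 -0.3697  0.0339 -0.4114  0.1798] lean 0.4656586658994145 az 2.729636105576455 sd [0.0003 0.0002 0.0002 0.0871 0.0647]
```

```bash
cat >> h.py <<'E'
def best_down(p,yaw):
    o=[]
    for y in(yaw,yaw+np.pi):
        q=robot.ik(p,down(y))
        if q is not None:o.append((abs(q[6]),y,q))
    o.sort(key=lambda a:a[0]); return o[0][1]
SEAT=np.array([.538,.018,.052]); YAW=.70; MAT=np.array([.489,.318])
E
python3 - <<'E'
from h import *
for p in((*SEAT[:2],.28),(*MAT,.28)):
    for y in(YAW,YAW+np.pi): print(y,np.round(robot.ik(p,down(y)),2) if robot.ik(p,down(y)) is not None else None)
y=best_down((*SEAT[:2],.25),YAW)
robot.goto((*SEAT[:2],.25),down(y))
robot.move_l((*SEAT[:2],.133))
print(robot.get_wrist_force())
robot.grip(0.0,f_grip=30)
print(y,robot.get_grip_width(),robot.get_gripper_force(),robot.get_wrist_force(),robot.get_position(),robot.get_t())
robot.move_l((*SEAT[:2],.148),velocity=.03)
print(robot.get_wrist_force(),robot.get_moment(),robot.get_position(),robot.get_grip_width())
im=robot.get_image('side');save(im,'s2.png')
cv2.imwrite('pics/s2c.png',cv2.resize(im['frame'][130:250,220:400],None,fx=4,fy=4)[...,::-1])
E
```

```text
0.7 [ 0.6   0.12 -0.73  1.66  0.08  1.39 -1.02]
3.8415926535897933 [ 0.97  0.22 -1.18  1.65  0.2   1.41  2.03]
0.7 [ 0.24  0.32 -1.05  1.55  0.28  1.44 -1.7 ]
3.8415926535897933 [ 0.32  0.37 -1.18  1.55  0.34  1.45  1.39]
[0.31475573 0.11315699 0.68460064]
0.7 0.015381497001538427 30.809336006641388 [-2.21279736  1.16407957  3.59060078] [0.53794685 0.0184552  0.13331226] 4.825
[-0.17821633  0.72402533 -3.16040906] [ 0.03738191 -0.03096091 -0.02123184] [0.53800709 0.01785492 0.14802026] 0.01533829595263434
```

View pics/s2c.png

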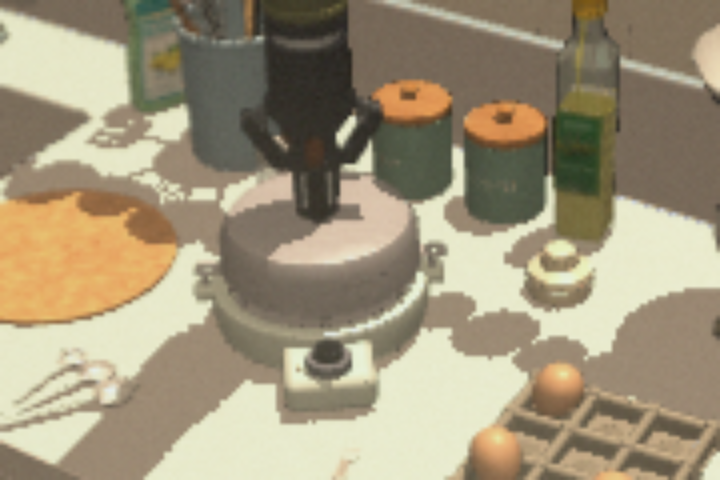

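The cover is in the fingers and clear of its pins. Next I carry it to the mat.

```bash
python3 - <<'E'
from h import *
robot.move_l((*SEAT[:2],.25),velocity=.2)
robot.move_l((*MAT,.25),velocity=.25)
robot.move_l((*MAT,.10),velocity=.15)
z=.10
while z>.082:
    z-=.002; robot.move_l((*MAT,z),velocity=.02); f=robot.get_wrist_force()
    if f[2]>1: break
print(z,f,robot.get_position())
robot.grip(.05); robot.pause(.3)
robot.move_l((*MAT,.2)); robot.goto((.42,.05,.33),down(.0))
robot.grip(.085)
print(robot.get_t(),np.round(robot.get_joint_pos(),2))
for n in('top','side'):
    im=avg(n,18); np.savez(n+'2.npz',**im); save(im,n+'2.png')
A=load=dict(np.load('top2.npz'))['frame'][140:260,170:410]; cv2.imwrite('pics/a2.png',cv2.resize(A,None,fx=3.3,fy=3.3,interpolation=cv2.INTER_CUBIC)[...,::-1])
E
sed -i "s/n+'1.npz'/n+'2.npz'/" scene2.py; python3 scene2.py
```

```text
0.086 [-2.22863879 -2.35740775  7.17807104] [0.48940033 0.31827312 0.08756383]
13.6917 [ 0.75 -0.24 -0.77  1.81 -0.17  1.51 -1.56]
top sd 0.0032519894
 top disc ((0.0, 0.0), 0.0) nan
 wall (array([0.54476513, 0.00880791]), np.float64(1.254423341590094e-08), 1) [(0.065, array([0.54476513, 0.00880791])), (0.077, array([0.537, 0.018])), (0.088, array([0.537, 0.018]))]
 house (array([0.53342233, 0.01309239]), np.float64(0.005214392984183636), 83)
 handle 0 [nan nan nan] 0.0 ((0.0, 0.0), (0.0, 0.0), 0.0)
 dir 1.5707963267948966
 button 28 [ 0.43480995 -0.06576188  0.06147773] [ 0.4256487  -0.07483183  0.05705955] [ 0.44670824 -0.05434702  0.06331147]
side sd 0.0036924726
 top disc ((0.0, 0.0), 0.0) nan
 wall (array([0.537, 0.018]), np.float64(nan), 0) [(0.065, array([0.537, 0.018])), (0.077, array([0.537, 0.018])), (0.088, array([0.537, 0.018]))]
 house (array([0.53922622, 0.01814392]), np.float64(0.001136660460875065), 202)
 handle 0 [nan nan nan] 0.0 ((0.0, 0.0), (0.0, 0.0), 0.0)
 dir 1.5707963267948966
 button 32 [ 0.43319697 -0.07075384  0.06083959] [ 0.42143278 -0.08026526  0.05536963] [ 0.44596753 -0.05968105  0.06427047]
offset [ 0.0006  0.0013 -0.0005] med 0.0004152092740766063
[ 0.5204 -0.2554  0.0349 -0.0632 -0.4555] lean 0.47778627747738994 az -1.7086867328473465 sd [0.0001 0.0001 0.0001 0.0434 0.0395]
[ 0.412  -0.2566  0.034   0.2393  0.3293] lean 0.41920055061269074 az 0.9424606128604122 sd [0.0001 0.0001 0.0001 0.0318 0.0313]
[ 0.4143 -0.3698  0.0341 -0.4355  0.1822] lean 0.4916909853482225 az 2.7453700010598454 sd [0.0002 0.0001 0.0001 0.0548 0.0366]
  return _methods._mean(a, axis=axis, dtype=dtype,
  ret = ret.dtype.type(ret / rcount)
scene2.py:12: RuntimeWarning: Mean of empty slice.
  h=(z>.134)&(z<.148)&(near<.045); p=C[h]; r=cv2.minAreaRect(p[:,:2].astype(np.float32)); print(' handle',len(p),p.mean(0),np.degrees(0),r)
  ret = um.true_divide(
scene2.py:13: RuntimeWarning: Mean of empty slice.
  d=p[:,:2]-p[:,:2].mean(0); ev,V=np.linalg.eigh(d.T@d); print(' dir',np.arctan2(*V[::-1,1])%np.pi)
```

View pics/a2.png

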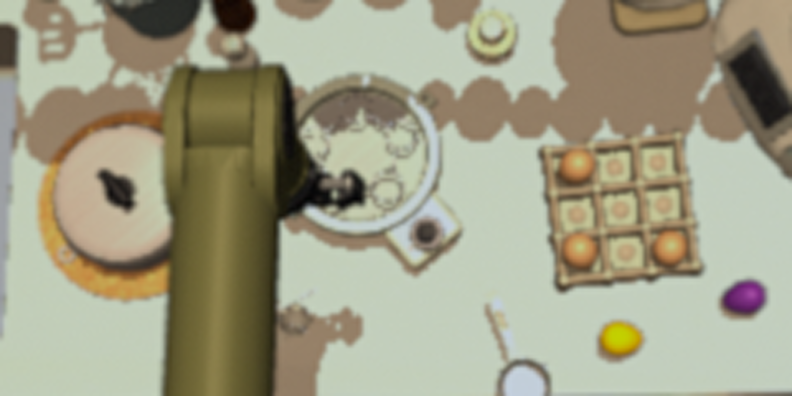

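Step 1 is done: the cover lies on the mat with its centre at about crop pixel (118,192). The egg leans are now consistent between fits, so I'll pick the first egg (far-left pocket), using the wrist force as a guard.

```bash
cat > eggs.py <<'E'
from h import *
EG=np.load('eggs.npy'); OFF=.008
def cup(k):
    f=YAW+np.pi+k*2*np.pi/5; return np.array([SEAT[0]+.058*np.cos(f),SEAT[1]+.058*np.sin(f),.074]),f
def tilt(i,pos):
    q=EG[i]; a=np.array([q[3],q[4],np.sqrt(1-q[3]**2-q[4]**2)]); c=np.cross([0,0,1],a); c/=np.linalg.norm(c)
    o=[]
    for s in(1,-1):
        y=s*c; R=np.column_stack([np.cross(y,-a),y,-a]); rv=Rn.from_matrix(R).as_rotvec()
        j=robot.ik(pos,rv); 
        if j is not None:o.append((abs(j[6]),rv,j))
    o.sort(key=lambda t:t[0]); return a,o[0][1],o[0][2]
def pick(i):
    q=EG[i]; p0=q[:3].copy()
    a,rv,j=tilt(i,p0+np.array([0,0,.1])); print('j',np.round(j,2))
    robot.goto(p0+a*(OFF+.09),rv); robot.grip(.062,f_grip=20)
    robot.move_l(p0+a*(OFF+.012),velocity=.12); f0=np.array(robot.get_wrist_force())
    for d in np.arange(.010,-.001,-.002):
        robot.move_l(p0+a*(OFF+d),velocity=.03); f=np.array(robot.get_wrist_force())-f0
        if np.linalg.norm(f)>4: print('touch',d,f); robot.move_l(p0+a*(OFF+d+.001),velocity=.03); break
    robot.grip(.03,f_grip=20); print('grip',robot.get_grip_width(),robot.get_gripper_force(),d)
    robot.move_l(np.array(robot.get_position())+[0,0,.13],velocity=.1)
    print('held',robot.get_grip_width(),robot.get_wrist_force()); return OFF+d
E
python3 - <<'E'
from eggs import *
im=dict(np.load('top2.npz'))
for k in range(5):
    p,f=cup(k); print(k,p.round(3),((project(im,p-[0,0,.019])[0]-[170,140])*3.3).round(),[None if robot.ik(p+[0,0,.01],down(y)) is None else np.round(robot.ik(p+[0,0,.01],down(y))[6],2) for y in(f-np.pi/2,f+np.pi/2)])
off=pick(0); print(off,robot.get_t())
y=best_down(cup(2)[0],cup(2)[1]-np.pi/2)
robot.goto((.45,-.12,.22),down(y))
for n in('top','side'):
    im=avg(n,4); np.savez(n+'3.npz',**im)
u=project(im,(.45,-.12,.21))[0].astype(int); print(u)
cv2.imwrite('pics/s3.png',cv2.resize(im['frame'][u[1]-60:u[1]+60,u[0]-80:u[0]+80],None,fx=4,fy=4,interpolation=cv2.INTER_CUBIC)[...,::-1])
E
```

```text
0 [ 0.494 -0.019  0.074] [388. 185.] [np.float64(0.57), np.float64(-2.68)]
1 [ 0.56  -0.036  0.074] [401. 134.] [np.float64(1.54), np.float64(-1.41)]
2 [0.596 0.022 0.074] [355. 107.] [np.float64(2.66), np.float64(-0.3)]
3 [0.552 0.074 0.074] [314. 141.] [np.float64(-2.3), np.float64(0.9)]
4 [0.489 0.049 0.074] [334. 190.] [np.float64(-0.86), np.float64(2.14)]
j [ 0.73  0.42 -0.11  1.63 -0.38  1.35  0.63]
grip 0.04306648717765726 20.2155036633485 0.0
held 0.04310407060732478 [-0.42914046 -0.26208158 -0.31429403]
0.008 21.8333
[314 182]
```

View pics/s3.png

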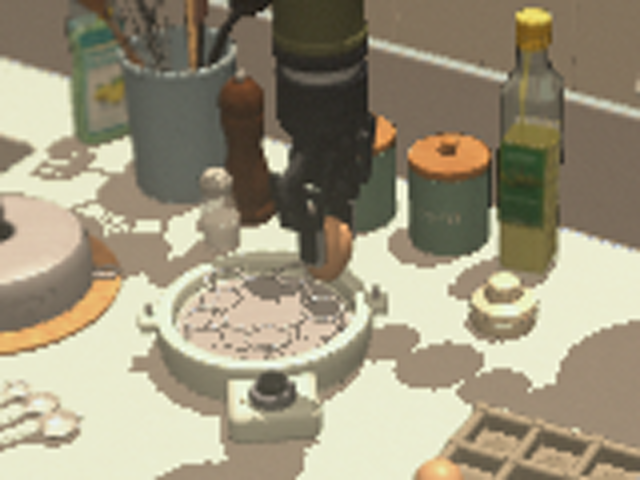

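The egg is held, but the near finger hides it in this view. I'll turn the closing axis across the camera's line of sight and measure the held egg's axis.

```bash
cat > heldfit.py <<'E'
from fit import *
def heldfit(pos,k=8):
    """fit the held egg's origin and axis; pos ~ expected origin; offset between cameras taken from the tray fit"""
    P=[]
    for j,n in enumerate(('top','side')):
        im=avg(n,k); C=cloud(im); hsv=cv2.cvtColor(im['frame'],cv2.COLOR_RGB2HSV)
        m=(hsv[...,1]>85)&(hsv[...,0]<22)&(np.linalg.norm(C-pos,axis=2)<.045); P.append(C[m]+(j-.5)*np.array([.0006,.0013,-.0005]))
    p=np.vstack(P); q,r=fitegg(p,pos); print('held fit',[len(x) for x in P],q.round(4),'rel',(q[:3]-pos).round(4),r); return im,q
E
python3 - <<'E'
from heldfit import *
robot.goto((.45,-.12,.22),down(.59) if abs(robot.ik((.45,-.12,.22),down(.59))[6])<2.5 else down(.59-np.pi))
p=np.array(robot.get_position())-[0,0,.008]
im,q=heldfit(p)
u=project(im,p)[0].astype(int)
cv2.imwrite('pics/s4.png',cv2.resize(im['frame'][u[1]-40:u[1]+40,u[0]-50:u[0]+50],None,fx=6,fy=6,interpolation=cv2.INTER_CUBIC)[...,::-1])
E
```

```text
held fit [0, 154] [ 0.4533 -0.1199  0.2113 -0.0032 -0.2222] rel [ 0.0033  0.0002 -0.0007] 0.0005381798583282493
```

View pics/s4.png

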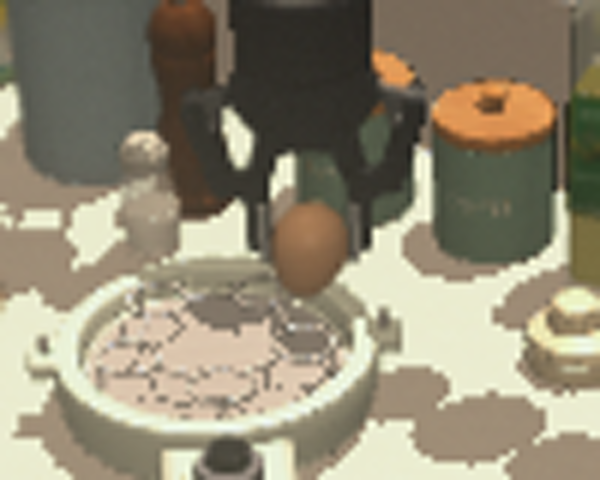

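The held egg hangs upright, pointed end down, within about 3 mm of where I expect it. I'll place it in ring 2, then do the other two eggs the same way.

```bash
cat >> eggs.py <<'E'
def place(k,off):
    c,f=cup(k); y=best_down(c+[0,0,.01],f-np.pi/2)
    robot.goto(c+[0,0,off+.08],down(y)); robot.move_l(c+[0,0,off+.012],velocity=.12)
    f0=np.array(robot.get_wrist_force())
    for d in np.arange(.010,-.001,-.002):
        robot.move_l(c+[0,0,off+d],velocity=.03); F=np.array(robot.get_wrist_force())-f0
        if F[2]>3: break
    print('place',k,d,F.round(2))
    robot.grip(.062); robot.pause(.2)
    robot.move_l(c+[0,0,off+.09],velocity=.1); print('t',robot.get_t())
E
python3 - <<'E'
from eggs import *
place(2,.008)
from heldfit import heldfit
off=pick(1)
robot.goto((.45,-.12,.22),down(.59) if abs(robot.ik((.45,-.12,.22),down(.59))[6])<2.5 else down(.59-np.pi))
p=np.array(robot.get_position())-[0,0,off]
im,q=heldfit(p)
cv2.imwrite('pics/s5.png',cv2.resize(im['frame'][150:250,240:380],None,fx=5,fy=5,interpolation=cv2.INTER_CUBIC)[...,::-1])
E
```

```text
place 2 0.0 [-1.    1.    5.48]
t 29.3583
j [ 0.35  0.16 -0.13  1.95  0.43  1.24 -0.59]
grip 0.04240560320733926 19.9436554312706 0.0
held 0.04259222466416059 [ 0.80895411 -0.33775215 -0.54298221]
held fit [0, 166] [ 0.4522 -0.1209  0.2113 -0.0184  0.0241] rel [ 0.0029  0.     -0.    ] 0.0007476901847553378
```

View pics/s5.png

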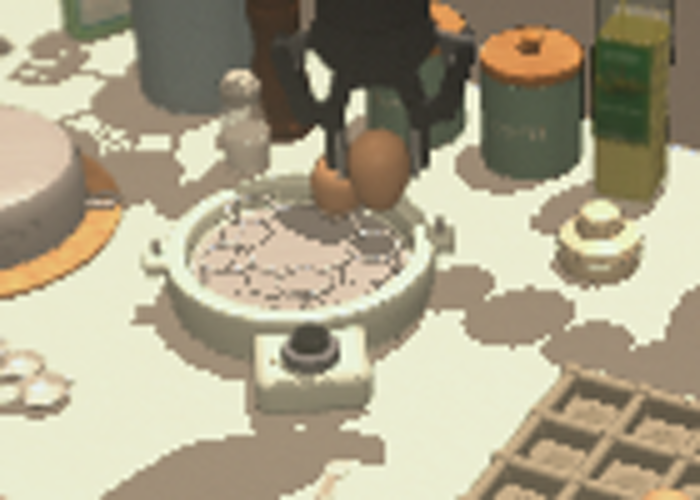

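```bash
python3 - <<'E'
from eggs import *
from heldfit import heldfit
place(4,.008)
off=pick(2)
robot.goto((.45,-.12,.22),down(.59) if abs(robot.ik((.45,-.12,.22),down(.59))[6])<2.5 else down(.59-np.pi))
heldfit(np.array(robot.get_position())-[0,0,off],6)
place(1,off)
robot.goto((.40,-.3,.30),down(0)); robot.grip(.085)
for n in('top','side'):
    im=avg(n,10); np.savez(n+'4.npz',**im)
    x,y=(180,145) if n=='top' else (225,165)
    cv2.imwrite('pics/%s4.png'%n,cv2.resize(im['frame'][y:y+100,x:x+140],None,fx=5,fy=5,interpolation=cv2.INTER_CUBIC)[...,::-1])
print(robot.get_t())
E
cat > rack.py <<'E'
from eggs import *; from fit import *
import sys
s=sys.argv[1]; ims=[load(n+s+'.npz') for n in('top','side')]
Cs=[cloud(i)+(j-.5)*np.array([.0006,.0013,-.0005]) for j,i in enumerate(ims)]; hs=[cv2.cvtColor(i['frame'],cv2.COLOR_RGB2HSV) for i in ims]
for k in(1,2,4):
    c=cup(k)[0]; P=[C[(np.linalg.norm(C-c,axis=2)<.036)&(h[...,1]>85)&(h[...,0]<22)&(C[...,2]>.06)] for C,h in zip(Cs,hs)]
    q,r=fitegg(np.vstack(P),c); print(k,[len(p) for p in P],(q[:3]-c).round(4),q[3:].round(3),r)
# cover on mat
for n,C,h in zip(('top','side'),Cs,hs):
    z=C[...,2]; near=np.hypot(C[...,0]-MAT[0],C[...,1]-MAT[1]); p=C[(z>.088)&(z<.105)&(near<.07)]
    r=cv2.minAreaRect(p[:,:2].astype(np.float32)); d=p[:,:2]-p[:,:2].mean(0); V=np.linalg.eigh(d.T@d)[1]
    print(n,'handle',len(p),p.mean(0),r,'dir',np.arctan2(*V[::-1,1])%np.pi)
E
python3 rack.py 4
```

```text
place 4 0.004 [-1.66  3.91  6.31]
t 40.225
j [ 0.55 -0.06  0.23  2.21 -0.32  0.56 -0.94]
grip 0.04225891724559805 20.089628789573908 0.0
held 0.04238620517049523 [-0.27788012 -0.61368342 -0.56662818]
held fit [0, 161] [ 0.4507 -0.1224  0.2132 -0.2172 -0.0503] rel [ 0.0013 -0.001   0.0019] 0.0006010110069907436
place 1 0.002 [-2.22  3.04  3.72]
t 51.8167
54.4417
1 [79, 115] [-0.0006  0.0021  0.0007] [-0.208  0.014] 0.0006160979990094533
2 [93, 99] [0.0034 0.001  0.001 ] [0.099 0.086] 0.0005936882062297867
4 [81, 110] [0.0019 0.0039 0.0011] [-0.088  0.119] 0.0007122975618977616
top handle 55 [0.49001936 0.3150312  0.09347175] ((0.4915248155593872, 0.3167196214199066), (0.05743124708533287, 0.01596982032060623), 39.373565673828125) dir 0.6942142540531551
side handle 31 [0.48723586 0.31261897 0.09356932] ((0.48857101798057556, 0.3155084550380707), (0.0515265129506588, 0.015797777101397514), 40.54630661010742) dir 0.687127934426695
```

View pics/side4.png

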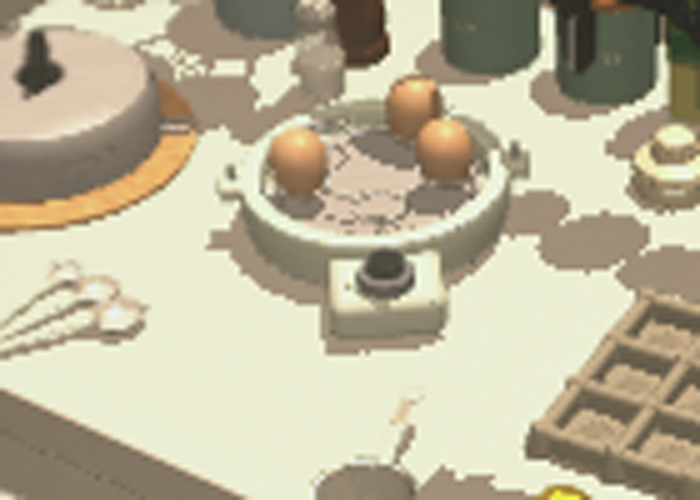

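View pics/top4.png

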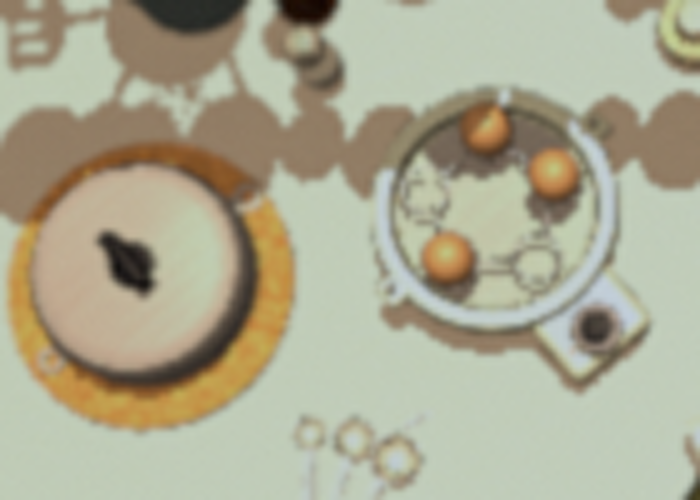

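All three eggs stand in rings 1, 2 and 4, at top-view crop (553,172), (485,125) and (447,258). The cover on the mat hasn't moved. I'll take one more averaged look to tighten egg 1's lean, since its fit reads about 0.2.

```bash
python3 - <<'E'
from h import *
for n in('top','side'):
    im=avg(n,16); o=dict(np.load(n+'4.npz')); 
    np.savez(n+'6.npz',**im)
    im['z_map']=(im['z_map']*16+o['z_map']*10)/26; np.savez(n+'5.npz',**im)
E
python3 rack.py 6;python3 rack.py 5
```

```text
1 [79, 115] [-0.0005  0.0021  0.0006] [-0.272  0.008] 0.0005866649774189378
2 [93, 100] [0.0032 0.0009 0.0009] [0.085 0.073] 0.0004987910245675951
4 [80, 110] [0.0019 0.0041 0.0008] [-0.072  0.185] 0.0005967078323507067
top handle 55 [0.4899324  0.3149035  0.09388653] ((0.4910026788711548, 0.3163803517818451), (0.057143934071063995, 0.0157306008040905), 39.67036437988281) dir 0.6905945235833038
side handle 31 [0.48752964 0.31293168 0.09332163] ((0.4881422221660614, 0.31559130549430847), (0.04840172082185745, 0.015649018809199333), 41.381526947021484) dir 0.6732811190281152
1 [79, 115] [-0.0006  0.0021  0.0006] [-0.222  0.027] 0.0004532463164518811
2 [93, 100] [0.0033 0.0009 0.0009] [0.092 0.086] 0.0004143044671606992
4 [80, 110] [0.0019 0.0041 0.0009] [-0.063  0.159] 0.0004517033926768585
top handle 55 [0.48996584 0.31495262 0.093727  ] ((0.49120303988456726, 0.3165118992328644), (0.05725465714931488, 0.015821591019630432), 39.557594299316406) dir 0.6918811564904233
side handle 31 [0.48741664 0.31281139 0.09341691] ((0.48840442299842834, 0.3157196044921875), (0.049205482006073, 0.01569734886288643), 41.23878479003906) dir 0.6782874188685266
```

Egg 1's lean of about 0.22 rad is real: the held-egg fit read the same. That's too close to the 0.30 limit, so I'll regrasp it along its lean and stand it straighter.

```bash
python3 - <<'E'
import eggs; from eggs import *
c=cup(1)[0]
eggs.EG=np.array([[c[0]-.0006,c[1]+.0021,c[2]+.0006,-.225,.02]])
off=pick(0)
place(1,off)
robot.goto((.40,-.3,.30),down(0))
for n in('top','side'): np.savez(n+'7.npz',**avg(n,12))
print(robot.get_t())
E
python3 rack.py 7
```

```text
j [ 0.01  0.03 -0.01  1.96  0.03  0.93  1.47]
grip 0.042929061647148624 20.123503357172012 0.0
held 0.04255122803764227 [-0.73018057  0.42195722 -0.48909342]
place 1 0.006 [-3.82 -0.61 11.67]
t 67.775
70.2417
1 [81, 107] [-0.0031 -0.0016  0.002 ] [-0.419 -0.293] 0.0005508232536306302
2 [93, 104] [0.0032 0.0011 0.001 ] [0.078 0.015] 0.0006832179260638838
4 [80, 110] [0.0017 0.004  0.0007] [-0.127  0.153] 0.0006732072316246031
top handle 55 [0.4900275  0.31504166 0.09342656] ((0.49136221408843994, 0.316622793674469), (0.05710962414741516, 0.015680033713579178), 39.8487434387207) dir 0.688365830215631
side handle 31 [0.48800946 0.31307943 0.09303596] ((0.48781973123550415, 0.3154546022415161), (0.04884048178792, 0.01590123400092125), 41.54684066772461) dir 0.7030673975589075
```

Run:
```python
from h import *
a=np.load('top7.npz')['frame'][160:210,250:315];b=np.load('side7.npz')['frame'][165:225,260:340]
f=lambda x:cv2.resize(x,(600,300 if 0 else int(600*x.shape[0]/x.shape[1])),interpolation=cv2.INTER_CUBIC)
A,B=f(a),f(b);h=min(len(A),len(B));o=np.hstack([A[:h],B[:h]]);o=cv2.resize(o,(800,int(h*800/1200)))
cv2.imwrite('pics/c7.png',o[...,::-1])
```

```text
(no output)
```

View pics/c7.png

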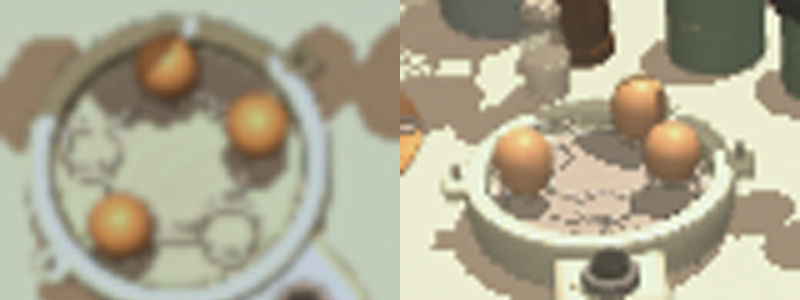

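Egg 1 is still in ring 1 but leaning more; it touched the wire early because of a 2–3 mm sideways error. I'll redo it with a gentler, force-guided lowering that nudges along the lateral force, and check the held egg's in-plane lean first.

```bash
cat > redo.py <<'E'
import eggs; from eggs import *; from fit import *
def inplane(pos,yaw,k=5):
    im=avg('side',k); C=cloud(im); hsv=cv2.cvtColor(im['frame'],cv2.COLOR_RGB2HSV)
    p=C[(hsv[...,1]>85)&(hsv[...,0]<22)&(np.linalg.norm(C-pos,axis=2)<.045)]
    u=np.array([np.cos(yaw),np.sin(yaw)]) # in-plane horizontal direction
    best=None
    for t in(-.4,0,.4):
        s=least_squares(lambda x:eggres(np.r_[x[:3],np.sin(x[3])*u],p),[*pos,t],loss='soft_l1',f_scale=.001)
        if best is None or s.cost<best.cost:best=s
    print('inplane',len(p),(best.x[:3]-pos).round(4),best.x[3],'sd',np.sqrt(np.linalg.inv(best.jac.T@best.jac)[3,3]*np.mean(best.fun**2))); return best.x[3]
def gentle(k,off,c0,rv):
    """lower by half millimetres, yield sideways to the ring, let go when it carries"""
    p=c0+[0,0,off+.012]; robot.goto(c0+[0,0,off+.08],rv); robot.move_l(p,velocity=.1); robot.pause(.2)
    f0=np.mean([robot.get_wrist_force() for _ in range(5)],0); n=0
    while p[2]>c0[2]+off-.002 and n<45:
        p=p-[0,0,.0005]; robot.move_l(p,velocity=.02); robot.pause(.05); F=np.array(robot.get_wrist_force())-f0; n+=1
        if F[2]>1.5:
            L=np.hypot(*F[:2])
            if L<.35*F[2] or p[2]<c0[2]+off+.0005: break
            p=p+np.r_[F[:2]/L*.0007,.0005]; robot.move_l(p,velocity=.02); robot.pause(.05)
    print('gentle',n,((p-c0)-[0,0,off]).round(4),F.round(2)); return p
E
python3 - <<'E'
import redo; from redo import *
c=cup(1)[0]
eggs.EG=np.array([[c[0]-.0031,c[1]-.0016,c[2]+.002,-.42,-.293]])
off=pick(0)
v=(.45,-.12,.22); y=.59 if abs(robot.ik(v,down(.59))[6])<2.5 else .59-np.pi
robot.goto(v,down(y)); print('view yaw',y)
inplane(np.array(robot.get_position())-[0,0,off],.59)
print(robot.get_position(),robot.get_t())
E
```

```text
j [-0.04 -0.05  0.3   2.11 -0.56  0.79 -0.36]
grip 0.04225586831471197 19.655196368694305 0.0
held 0.0424411529713477 [ 0.79601717  0.61609189 -1.0250407 ]
view yaw 0.59
inplane 166 [ 0.0005 -0.0026 -0.0001] -0.0172018836819532 sd 0.06958748962204132
[ 0.44969464 -0.11962546  0.21937246] 76.4833
```

```bash
python3 - <<'E'
from redo import *
c,f=cup(1); c=c+[.0015,.0024,.0005]; y=best_down(c+[0,0,.01],f-np.pi/2)
p=gentle(1,.008,c,down(y))
robot.grip(.062); robot.pause(.2); robot.move_l(p+[0,0,.09],velocity=.1)
robot.goto((.40,-.3,.30),down(0)); print(robot.get_t())
for n in('top','side'): np.savez(n+'8.npz',**avg(n,4))
E
python3 rack.py 8
python3 - <<'E'
import sys; sys.argv=['','8']
sys.path.insert(0,'.')
import os; os.chdir('.')
from h import *
a=np.load('top8.npz')['frame'][160:210,250:315];b=np.load('side8.npz')['frame'][165:215,265:330]
o=np.hstack([cv2.resize(x,(400,308),interpolation=cv2.INTER_CUBIC) for x in(a,b)]); cv2.imwrite('pics/c8.png',o[...,::-1])
E
```

```text
gentle 3 [-0.0004  0.0006  0.011 ] [-0.4  -0.17  1.79]
82.2083
1 [80, 113] [0.0015 0.0012 0.0008] [-0.003 -0.109] 0.0009735083070156204
2 [91, 101] [0.0034 0.0011 0.0009] [-0.031 -0.089] 0.0008830216373835284
4 [81, 110] [0.0016 0.0039 0.0011] [-0.023  0.185] 0.0011150543276643838
top handle 51 [0.48961694 0.31464935 0.09397208] ((0.49110814929008484, 0.31615573167800903), (0.05687319487333298, 0.01578482612967491), 39.887760162353516) dir 0.7207098944888699
side handle 30 [0.48738165 0.31300859 0.09378164] ((0.4877029061317444, 0.3138964772224426), (0.0528201162815094, 0.014361768960952759), 37.54999542236328) dir 0.6601680417951807
```

View pics/c8.png

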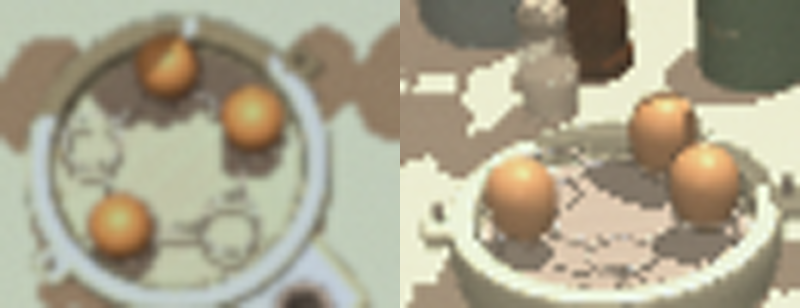

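All three eggs are within about 4 mm of their places and at most about 0.19 rad off upright, and the cover is undisturbed. Now I put the cover back.

Run:
```python
from h import *
robot.grip(.06); robot.goto((*MAT,.2),down(YAW)); robot.move_l((*MAT,.0875),velocity=.1)
robot.grip(0,f_grip=30); print(robot.get_grip_width(),robot.get_wrist_force(),robot.get_position())
robot.move_l((*MAT,.25),velocity=.1); robot.move_l((*SEAT[:2],.25),velocity=.15); robot.move_l((*SEAT[:2],.156),velocity=.08)
robot.pause(.3); f0=np.array(robot.get_wrist_force()); print('f0',f0)
for z in np.arange(.153,.1315,-.002):
    robot.move_l((*SEAT[:2],z),velocity=.03); robot.pause(.05); f=np.array(robot.get_wrist_force())-f0
    print(round(z,4),f.round(1))
    if f[2]>5: break
print(robot.get_position(),robot.get_t())
```

```text
0.015632340611181576 [ 0.54117324 -0.16977557  1.12111851] [0.48930778 0.31814127 0.08794786]
f0 [ 0.59466677 -0.08971879 -3.14573346]
0.153 [-1.3 -0.1  0.4]
0.151 [-0.6 -0.5 -0. ]
0.149 [-0.8 -0.3  0.4]
0.147 [-0.6  0.  -0.2]
0.145 [-0.   1.3 -0. ]
0.143 [ 0.1  1.3 -1.3]
0.141 [-1.1  0.5 -0.3]
0.139 [-0.6  1.6  0.1]
0.137 [-1.6  1.3 -0.7]
0.135 [-0.8  2.  -0.8]
0.133 [-4.2  2.1  7.9]
[0.53812175 0.0183066  0.13369919] 95.7
```

Run:
```python
from h import *
robot.grip(.05); robot.pause(.4); robot.move_l((*SEAT[:2],.25)); robot.goto((.43,-.2,.28),down(YAW)); robot.grip(0)
for n in('top','side'):
    im=robot.get_image(n); C=cloud(im);z=C[...,2];near=np.hypot(C[...,0]-.538,C[...,1]-.018)
    w=(z>.095)&(z<.125)&(near<.075)&(near>.035); p=C[w]
    A=np.c_[p[:,:2]-SEAT[:2],np.ones(len(p))]; s=np.linalg.lstsq(A,p[:,2],rcond=None)[0]
    h=C[(z>.132)&(z<.15)&(near<.045)]; print(n,len(p),'tilt,z',s.round(4),'handle',cv2.minAreaRect(h[:,:2].astype(np.float32)))
x=(180,145)
print(robot.get_t())
```

```text
top 829 tilt,z [0.0063 0.004  0.1099] handle ((0.5393564105033875, 0.017753520980477333), (0.05639403685927391, 0.014531033113598824), 42.880191802978516)
side 507 tilt,z [ 0.0103 -0.0006  0.1099] handle ((0.5371149182319641, 0.012752466835081577), (0.05979765206575394, 0.014949311502277851), 35.906612396240234)
99.0583
```

The cover is seated, level with its top at 0.110 as at the start. Now the button, at about (0.435, -0.068).

Run:
```python
from h import *
b=np.array([.435,-.068]); y=best_down((*b,.1),YAW)
robot.goto((*b,.16),down(y)); robot.move_l((*b,.085),velocity=.1); robot.pause(.2); f0=np.array(robot.get_wrist_force())
for z in np.arange(.083,.0675,-.001):
    robot.move_l((*b,z),velocity=.02); robot.pause(.05); f=np.array(robot.get_wrist_force())-f0; print(round(z,3),f.round(1),np.round(robot.get_position()[2],4))
    if f[2]>15: break
robot.pause(.2)
robot.move_l((*b,.16),velocity=.1); robot.goto((.43,-.25,.28),down(y)); print(robot.get_t())
```

```text
0.083 [-0.2 -1.  -0.3] 0.083
0.082 [ 0.7 -0.1 -1. ] 0.082
0.081 [-0.1 -0.3 -0.2] 0.081
0.08 [ 0.1  0.4 -0.2] 0.0799
0.079 [ 0.  -0.2 -0.9] 0.079
0.078 [-0.  -1.4  1.3] 0.0781
0.077 [-0.6  0.2  1.9] 0.0771
0.076 [-0.8  0.3  1.8] 0.076
0.075 [ 0.2 -0.5  2.9] 0.075
0.074 [-0.2 -0.8  2.7] 0.0741
0.073 [-0.6  0.3  3.7] 0.0731
0.072 [-2.2  0.2  8.9] 0.0727
0.071 [-5.4  0.3 16.4] 0.0726
106.9167
```

The button went down its full 6 mm travel (contact at 0.0785, stop at 0.0727). One last look at the cover, then I hand in.

Run:
```python
from h import *
im=robot.get_image('top'); C=cloud(im);z=C[...,2];near=np.hypot(C[...,0]-.538,C[...,1]-.018)
p=C[(z>.095)&(z<.125)&(near<.075)&(near>.035)]; s=np.linalg.lstsq(np.c_[p[:,:2]-SEAT[:2],np.ones(len(p))],p[:,2],rcond=None)[0]; print(s)
if abs(s[2]-.11)<.002: print(robot.finish_job())
```

```text
[0.00854822 0.00575026 0.10960849]
the job is handed in; nothing more can be done
None
```

I handed the job in at about 107 s: all three eggs present stand upright in rings 1, 2 and 4, the cover is back down on its pins, and the button got its full 6 mm press; the judge's verdict was not shown. Two things to know: I placed egg 1 three times because it leaned, and its last release was about 11 mm high by mistake, though it then measured about 0.11 rad from upright.

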